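# Turn the ball dish to the mug without losing the ball

## Task

Lift the handled dish with the loose bearing ball in it straight up off the pile of pans, about a hand's breadth (10 cm) clear, and only then turn it a quarter turn, still above the pile, so that its pouring lip points at the striped mug, ready to tip. Keep the dish level and move gently so that the ball stays in the middle of the dish and never runs out to the rim, and do not disturb the pans below, the mug or the other things around. Finish while still holding the dish up there, level and still, lip to the mug, ball resting in the middle; do not put it down.

Things in the scene. Friction and masses are not known exactly. Their poses are not given: they have to be found in the camera images.
- dish: Round steel dish on top of the pile, 123 mm across, rim 33 mm high, 0.25 kg. Origin: centre of its underside; +x points to its pouring lip, an open channel 32 mm wide reaching 91 mm from the centre. Handle arching over it along y. Foot 106 mm across, 14 mm high, sits 12 mm deep in the pan below.
- dish_grip (a point): Centre of the handle's wooden grip bar (54 mm long along y, 14 mm thick along x, 18 mm high), 95 mm straight above the dish's origin; axes as the dish's (the bar runs along y, so the fingers close along x).
- dish_centre (a point): Lowest point of the dish's floor, in its middle, 15 mm above its origin. From there the floor slopes up by 4 degrees at first and 10 degrees near the rim.
- dish_lip (a point): Outer end of the pouring lip, in the dish's +x direction.
- ball_center (a point): Centre of the loose steel bearing ball, 25 mm in diameter, 0.064 kg, which lies in the middle of the dish and rolls freely. It touches the rim at about 46 mm from the middle.
- pan_mid: Plain round aluminium pan without handle or lip, 123 mm across and 30 mm high, floor at 18 mm; the dish stands in it. Origin: centre of its underside. Loose.
- pan_low: The same kind of pan, lowest of the pile, on the bench; pan_mid stands in it. Origin: centre of its underside. Loose.
- mug: White ceramic mug with stripes, body about 80 mm across, 89 mm high, with a side handle. It stands to the left or to the right of the pile, 240 to 300 mm away, about square to the direction of the lip at the start. Origin: centre of the underside of mug with handle; the handle points to its -y.
- mug_axis (a point): Centre of the base of the mug's round body, on its upright axis.
- tin: Closed food tin, 76 mm across, 58 mm high, standing on the other side of the pile. Leave alone. Origin: centre of its underside.
- tape: Roll of masking tape lying flat, 100 mm across, 24 mm high, behind the pile. Leave alone. Origin: centre of its underside.
- block: Cork sanding block, 64x112x28 mm, between pile and robot. Leave alone. Origin: centre of its underside.
Things that resemble listed ones, but are neither listed nor needed, are in the scene too. Leave any yellow look-alike of the mug alone.

How it is judged:
By the outcome, as a careful person would: the job done as asked, in the order asked, and still so for the second after the job is handed in, while the arm keeps its last pose, push and grip.
It also fails if it takes over 45 s, if anything falls off the work surface, if the arm or the gripper's body presses on something with over 40 N, if the wrist force passes 120 N, or if a joint passes its speed limit or range.

## Robot

A 6-joint arm with a two-finger parallel gripper is mounted at the origin on a cart in front of the work surface, level with it; the furniture and walls round the work are solid. World frame = base frame: x ahead of the robot, y to its left, z up, the work surface at z = 0. Lengths are in m, angles in rad, forces in N, time in s.
With the tool pointing down it reaches from about 0.375 to 0.975 m from the base axis. Payload 3.8 kg.
Tool frame: the origin (TCP) lies at the very end of the fingers, on their centre line; the grasp point (between the pads) lies 19 mm behind it; z points along the fingers, y is the line along which they close (so a half turn about z gives the same grasp; the last joint's range is limited). The gripper opens to 85 mm and grips with 20 to 120 N. Pads are 22 mm wide; open, the fingers measure 114 mm over their backs; the gripper's body (76 mm by 85 mm) begins 54 mm behind the grasp point. The pads swing forward as they close: fully open they stand 13 mm farther back than shut.
Start: joints at [1.2, 0.264, 1.604, -0, 1.274, -0.037], TCP at [0.221, 0.638, 0.231] pointing down, gripper open.
Joint ranges: [-2.63, 2.63], [-0.94, 2.18], [0.31, 2.57], [-1.31, 4.45], [0, 2.66], [-2.55, 2.55]. Speed limits (rad/s): [2.57, 2.57, 3.14, 3.14, 3.14, 3.14].

## Interface

Orientations are given as a rotation vector (axis times angle).
In Python, from workcell import read_state, read_camera, calibration, finish_job gives the robot as it stands.
- The arm moves only by the tool step_arm, never from a script. Its argument "commands" is a list of rows, each an object of numbers: "fingers": the gripper's target within -1 to 1 (shut at 1, half-way at 0, fully open at -1); "dx", "dy", "dz": the shift along the tool's x, y, z in m; "roll": the turn about the tool's z in degrees. In form: [{"fingers": .., "dx": .., "dy": .., "dz": .., "roll": ..}, ...]. A call has 1 to 8 rows; each row is the pose to reach, as a shift and turn from the pose commanded when the call began, along the tool's axes at that moment; what a row does not reach only later rows make up. A row lasts 1/8 s, in which the tool goes at most 62.5 mm and 10.7 degrees, less where a joint would pass 70% of its speed; a pose out of reach is approached as far as the arm can. A call with a gripper value outside its range is refused whole. The fingers move at their own pace and stop on an object; "squeeze" is the grip in N (left out, the last holds). Time passes only in rows, so rows that repeat a pose let the fingers close. It gives the time, the measured TCP pose, the force, the opening and the grip force at its end, in the units of the state.
- read_state(): the state, without advancing time (a new reading comes with each control period).
- read_camera(name): name is "scene" or "top" or "wrist"; returns (picture, depth): 384x512x3 uint8, blue, green, red; 384x512 float32, m along the optical axis (not along the pixel's ray), 0 where there is no reading.
- calibration(name): a dict with "intrinsics" (3x3 intrinsics, pixels), "world_to_cam" (4x4, takes a point from world to camera coordinates). Camera axes: x right, y up, looking along -z (the intrinsics and any distortion apply to the point x, -y, -z); pixel columns grow to the right and rows downward; lengths in m; the calibration is good to about 2 mm. A picture is of the moment at which its call begins: read the wrist's pose just before it. calibration takes no time and is no camera call; for the wrist camera it gives the pose at the moment of the call.
- finish_job(): hands the job in; it is judged then, once.
The state is a dict: "time": time; "q": joint angles; "joint_vel": joint speeds; "joint_torque": joint torques, N m; "tool_pos": TCP position; "tcp_rot": TCP orientation; "wrist_force": force on the tool from outside, world axes, zero at the start; "torque": the same for the moment, N m; "width": opening from 0.0 (shut) to 1.0 (fully open); "grip_force": force on a finger pad.
Only numpy, scipy, OpenCV 4.12 (cv2) and the standard library are available. Lean on these libraries where they do the work, as an engineer would, in place of code of your own. Each camera call takes 0.05 s, during which the arm holds its last target. There are 200 camera calls.

## Working session

There is one attempt and no reset: what is moved stays moved. The work goes in short steps, Python scripts to look and compute and a tool call to move; the robot and the scene stay as the last step left them, time stands still between calls to the robot, and variables do not carry over. Pictures are saved under pics/ and viewed, at most 10 in all, crops included, and the job is handed in when it is done.

Besides the shell and the picture viewer there is one more tool, called after "Call:" as name([rows], argument=value, ...), one row to a line, values as JSON. step_arm: Moves the arm, as the interface text tells. Its arguments: {"type":"object","properties":{"commands":{"type":"array","items":{"type":"object","properties":{"fingers":{"type":"number"},"dx":{"type":"number"},"dy":{"type":"number"},"dz":{"type":"number"},"roll":{"type":"number"}}}},"squeeze":{"type":"number"}},"required":["commands"]}

```bash
mkdir -p pics; cat > h.py <<'E'
import numpy as np, cv2
from workcell import *
def world(name,depth,cal=None):
    c=cal or calibration(name); K=np.array(c["intrinsics"]); T=np.linalg.inv(np.array(c["world_to_cam"]))
    v,u=np.mgrid[:384,:512]
    P=np.stack([(u-K[0,2])/K[0,0]*depth,-(v-K[1,2])/K[1,1]*depth,-depth],-1)
    return P@T[:3,:3].T+T[:3,3]
E
python3 - <<'E'
from h import *
s=read_state(); print({k:np.round(v,3) for k,v in s.items()})
for n in("top","scene"):
    c=calibration(n); print({k:np.round(v,3).tolist() for k,v in c.items()})
    p,d=read_camera(n); cv2.imwrite(f"pics/{n}.png",p); np.savez(f"{n}.npz",p=p,d=d)
a=np.load("top.npz")["p"];b=np.load("scene.npz")["p"]
cv2.imwrite("pics/both.png",cv2.resize(np.vstack([a,b]),None,fx=.78,fy=.78))
E
```

```text
{'time': np.float64(0.0), 'q': array([ 1.2  ,  0.265,  1.605,  0.   ,  1.274, -0.037]), 'joint_vel': array([ 0.   , -0.001,  0.001, -0.   ,  0.001,  0.002]), 'joint_torque': array([ 0.0000e+00, -5.1513e+01, -3.6732e+01, -0.0000e+00,  1.3000e-02,
        0.0000e+00]), 'tool_pos': array([0.221, 0.637, 0.23 ]), 'tcp_rot': array([-5.220e-01, -3.097e+00,  3.000e-03]), 'wrist_force': array([ 0.874, -0.256,  0.084]), 'torque': array([0.054, 0.037, 0.009]), 'grip_force': np.float64(0.0), 'width': np.float64(0.999)}
{'intrinsics': [[354.556, 0.0, 258.101], [0.0, 354.556, 193.021], [0.0, 0.0, 1.0]], 'world_to_cam': [[0.011, -1.0, -0.001, 0.039], [0.989, 0.011, 0.146, -0.571], [-0.146, -0.003, 0.989, -0.972], [0.0, 0.0, 0.0, 1.0]]}
{'intrinsics': [[384.359, 0.0, 253.36], [0.0, 384.359, 194.5], [0.0, 0.0, 1.0]], 'world_to_cam': [[0.904, -0.428, 0.011, -0.466], [0.242, 0.531, 0.812, -0.215], [-0.354, -0.731, 0.583, -0.802], [0.0, 0.0, 0.0, 1.0]]}
```

View pics/top.png

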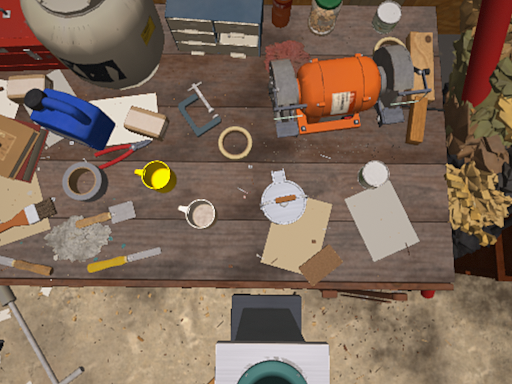

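View pics/scene.png

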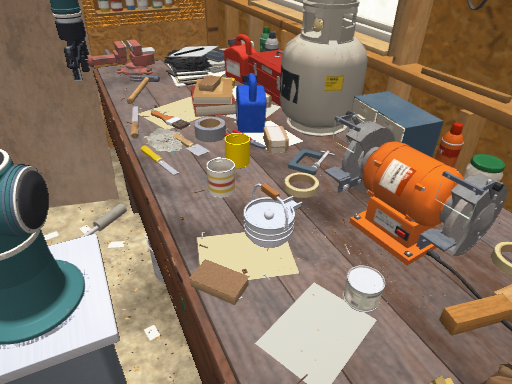

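```bash
python3 - <<'E'
from h import *
for n,(u0,v0,u1,v1) in {"top":(170,140,330,290),"scene":(190,120,350,310)}.items():
    z=np.load(n+".npz");p,d=z["p"],z["d"];W=world(n,d)
    h=cv2.cvtColor(p,cv2.COLOR_BGR2HSV).astype(int)
    m=np.zeros(d.shape,bool);m[v0:v1,u0:u1]=1
    w=m&(h[...,0]>4)&(h[...,0]<22)&(h[...,1]>130)&(W[...,2]>.10)&(d>0)
    P=W[w]; print(n,"bar n",len(P))
    if len(P):
        ys,xs=np.nonzero(w);print("px",xs.mean(),ys.mean(),"z pct",np.percentile(P[:,2],[5,50,95]).round(3))
        r=cv2.minAreaRect((P[:,:2]*1000).astype(np.float32));print("mean",P.mean(0).round(4),r, "mid",((P.min(0)+P.max(0))/2).round(4))
    # steel: by height bands near dish
    g=m&(h[...,1]<70)&(d>0)&(W[...,2]>.04)&(W[...,2]<.12)
    k,lab,st,ce=cv2.connectedComponentsWithStats(g.astype(np.uint8))
    for i in range(1,k):
        if st[i,4]>60:
            Q=W[lab==i];print(" comp",ce[i].round(),st[i,4],"min",Q.min(0).round(3),"max",Q.max(0).round(3),"med",np.median(Q,0).round(3))
a=np.load("top.npz")["p"][150:270,130:340];b=np.load("scene.npz")["p"][120:310,190:330]
a=cv2.resize(a,None,fx=2.2,fy=2.2);b=cv2.resize(b,None,fx=2.2,fy=2.2)
o=np.zeros((max(len(a),len(b)),a.shape[1]+b.shape[1],3),np.uint8);o[:len(a),:a.shape[1]]=a;o[:len(b),a.shape[1]:]=b
cv2.imwrite("pics/crop.png",o)
E
```

```text
top bar n 91
px 285.02197802197804 198.6043956043956 z pct [0.136 0.139 0.141]
mean [ 0.5419 -0.025   0.139 ] ((542.1633911132812, -25.71580696105957), (12.187711715698242, 50.65385437011719), 11.308387756347656) mid [ 0.5423 -0.0261  0.1388]
 comp [283. 200.] 1557 min [ 0.48  -0.092  0.041] max [0.635 0.039 0.119] med [ 0.543 -0.023  0.055]
 comp [194. 211.] 248 min [0.466 0.163 0.041] max [0.543 0.267 0.093] med [0.518 0.229 0.08 ]
scene bar n 141
px 269.43971631205676 191.01418439716312 z pct [0.126 0.137 0.141]
mean [ 0.5394 -0.0321  0.1353] ((541.2957153320312, -29.96591567993164), (13.246901512145996, 51.653663635253906), 11.133329391479492) mid [ 0.5414 -0.0297  0.1326]
 comp [210. 126.] 170 min [0.542 0.489 0.04 ] max [0.653 0.59  0.049] med [0.585 0.515 0.046]
 comp [319. 123.] 245 min [0.882 0.326 0.041] max [1.019 0.449 0.082] med [0.939 0.354 0.064]
 comp [276. 134.] 243 min [0.739 0.318 0.04 ] max [0.811 0.435 0.055] med [0.773 0.363 0.051]
 comp [220. 167.] 463 min [0.466 0.157 0.042] max [0.544 0.255 0.09 ] med [0.511 0.224 0.076]
 comp [221. 180.] 83 min [0.467 0.157 0.046] max [0.531 0.211 0.063] med [0.491 0.166 0.056]
 comp [343. 187.] 77 min [ 0.716 -0.066  0.094] max [ 0.758 -0.051  0.12 ] med [ 0.732 -0.061  0.111]
 comp [270. 216.] 1827 min [ 0.48  -0.096  0.04 ] max [0.635 0.037 0.12 ] med [ 0.54  -0.031  0.057]
```

View pics/crop.png

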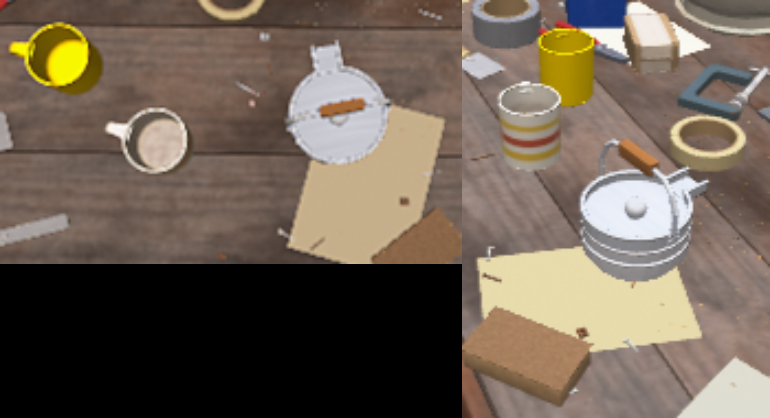

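```bash
cat >> h.py <<'E'
from scipy.spatial.transform import Rotation as Rn
def plan(target,yaw_y):
    """shift in tool axes to target TCP, roll options so that tool y points along yaw_y (rad)"""
    s=read_state();R=Rn.from_rotvec(s["tcp_rot"]).as_matrix()
    yy=np.arctan2(R[1,1],R[0,1]);q=s["q"]
    print("R",R.round(3).tolist(),"pos",np.round(s["tool_pos"],4),"tool-y yaw",np.degrees(yy).round(2),"q",np.round(q,3))
    print("shift",(R.T@(np.array(target)-s["tool_pos"])).round(4))
    for o in (0,180): 
        t=(np.degrees(yaw_y-yy)+o+180)%360-180; print("roll",round(-t,2),"world turn",round(t,2))
def circ(P):
    A=np.c_[2*P[:,:2],np.ones(len(P))];x=np.linalg.lstsq(A,(P[:,:2]**2).sum(1),rcond=None)[0]
    return x[:2],np.sqrt(x[2]+x[0]**2+x[1]**2)
E
python3 - <<'E'
from h import *
for n in("top","scene"):
    W=world(n,np.load(n+".npz")["d"]);
    m=(W[...,2]>.080)&(W[...,2]<.095)&(abs(W[...,0]-.505)<.06)&(W[...,1]>.14)&(W[...,1]<.245)
    P=W[m]
    for _ in range(4):
        c,r=circ(P); e=abs(np.hypot(*(P[:,:2]-c).T)-r); P=P[e<max(.004,np.percentile(e,90)*0+.004)]
    print(n,"mug",c.round(4),r.round(4),len(P))
    g=(W[...,2]>.062)&(W[...,2]<.075)&(np.hypot(W[...,0]-.5415,W[...,1]+.028)>.07)&(np.hypot(W[...,0]-.5415,W[...,1]+.028)<.11)
    Q=W[g]; print("lip",Q.mean(0).round(4),len(Q), Q.min(0).round(3),Q.max(0).round(3))
    g=(W[...,2]>.060)&(W[...,2]<.073)&(np.hypot(W[...,0]-.5415,W[...,1]+.028)<.068)&(np.hypot(W[...,0]-.5415,W[...,1]+.028)>.052)
    Q=W[g]
    for _ in range(4):
        c,r=circ(Q); e=abs(np.hypot(*(Q[:,:2]-c).T)-r); Q=Q[e<.004]
    print("rim",c.round(4),r.round(4),len(Q))
plan([.5415,-.028,.23],np.radians(11.3))
E
```

```text
top mug [0.5047 0.2004] 0.0379 121
lip [ 0.6193 -0.0109  0.0697] 27 [ 0.606 -0.03   0.063] [0.635 0.007 0.074]
rim [ 0.5415 -0.0265] 0.0598 210
scene mug [0.5052 0.1982] 0.038 163
lip [ 0.6198 -0.0139  0.0679] 50 [ 0.606 -0.034  0.062] [0.635 0.007 0.072]
rim [ 0.5424 -0.0293] 0.0601 398
R [[-0.945, 0.328, -0.001], [0.328, 0.945, -0.002], [0.0, -0.002, -1.0]] pos [0.2209 0.6371 0.2301] tool-y yaw 70.88 q [ 1.2    0.265  1.605  0.     1.274 -0.037]
shift [-0.5208 -0.5234  0.0011]
roll 59.58 world turn -59.58
roll -120.42 world turn 120.42
```

The pile dish is at top px (285,200) and scene px (270,216), with its bar at about (0.542, -0.028) and its lip at 11.3° from +x.
There are two possible mugs: the white, striped one (top 201,213; scene 221,177) and the yellow one (top 157,175; scene 237,150). The crop confirms the white one has stripes. Its axis is at about (0.505, 0.199), to the left of the pile.

Call:
step_arm([
  {"fingers":-1,"dx":-0.015,"dy":-0.015,"dz":0,"roll":0},
  {"fingers":-1,"dx":-0.045,"dy":-0.045,"dz":0,"roll":0},
  {"fingers":-1,"dx":-0.08,"dy":-0.08,"dz":0,"roll":0},
  {"fingers":-1,"dx":-0.115,"dy":-0.115,"dz":0,"roll":0},
  {"fingers":-1,"dx":-0.15,"dy":-0.15,"dz":0,"roll":0},
  {"fingers":-1,"dx":-0.185,"dy":-0.185,"dz":0,"roll":0},
  {"fingers":-1,"dx":-0.22,"dy":-0.22,"dz":0,"roll":0},
  {"fingers":-1,"dx":-0.255,"dy":-0.255,"dz":0,"roll":0},
], squeeze=60)

```text
time: 1.1
tool_pos: [0.3787, 0.3105, 0.2311]
tcp_rot: [0.522, 3.098, -0.001]
wrist_force: [1.4, 0.7, -0.1]
width: 0.999
grip_force: 0.0
```

Call:
step_arm([
  {"fingers":-1,"dx":-0.037,"dy":-0.037,"dz":0,"roll":8},
  {"fingers":-1,"dx":-0.075,"dy":-0.075,"dz":0,"roll":16},
  {"fingers":-1,"dx":-0.112,"dy":-0.112,"dz":0,"roll":25},
  {"fingers":-1,"dx":-0.15,"dy":-0.15,"dz":0,"roll":34},
  {"fingers":-1,"dx":-0.187,"dy":-0.187,"dz":0,"roll":43},
  {"fingers":-1,"dx":-0.22,"dy":-0.22,"dz":0,"roll":51},
  {"fingers":-1,"dx":-0.25,"dy":-0.25,"dz":0,"roll":56},
  {"fingers":-1,"dx":-0.266,"dy":-0.268,"dz":0,"roll":59.6},
])

```text
time: 2.1
tool_pos: [0.5416, -0.03, 0.231]
tcp_rot: [1.998, 2.424, -0.001]
wrist_force: [0.5, 0.8, -0.2]
width: 1.003
grip_force: 0.0
```

Call:
step_arm([
  {"fingers":-1,"dx":0,"dy":0,"dz":0,"roll":0},
  {"fingers":-1,"dx":0,"dy":0,"dz":0,"roll":0},
])

```text
time: 2.35
tool_pos: [0.5411, -0.0271, 0.231]
tcp_rot: [-1.992, -2.428, 0.0]
wrist_force: [1.0, -0.3, -0.1]
width: 0.999
grip_force: 0.0
```

```bash
python3 - <<'E'
from h import *
c=calibration("wrist");p,d=read_camera("wrist");W=world("wrist",d,c)
cv2.imwrite("pics/w1.png",p);np.savez("w1.npz",p=p,d=d,W=W)
h=cv2.cvtColor(p,cv2.COLOR_BGR2HSV).astype(int)
w=(h[...,0]>4)&(h[...,0]<22)&(h[...,1]>130)&(W[...,2]>.11)&(W[...,2]<.16)&(d>0)
P=W[w]; ys,xs=np.nonzero(w);print(len(P))
if len(P): print("px",xs.mean(),ys.mean(),np.percentile(P[:,2],[5,50,95]).round(4),"mid",((P.min(0)+P.max(0))/2).round(4),cv2.minAreaRect((P[:,:2]*1000).astype(np.float32)))
plan([.5418,-.028,.112],np.radians(11.3))
E
```

```text
2561
px 401.5322139789145 270.1229988285826 [0.1142 0.1387 0.1553] mid [ 0.6718 -0.1155  0.135 ] ((693.061767578125, -69.79255676269531), (150.93211364746094, 340.21209716796875), 53.60340881347656)
R [[-0.196, 0.981, -0.001], [0.981, 0.196, 0.0], [0.0, -0.001, -1.0]] pos [ 0.5412 -0.0266  0.2311] tool-y yaw 11.33 q [-0.095  0.012  1.889  0.     1.241 -0.293]
shift [-0.0015  0.0004  0.1191]
roll 0.03 world turn -0.03
roll -179.97 world turn 179.97
```

View pics/w1.png

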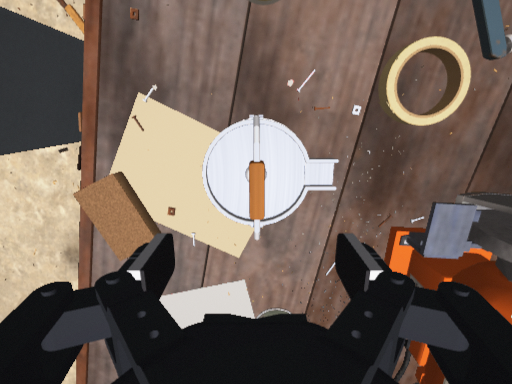

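The wrist view shows the bar at about px (257,190), running vertically. The lip points right at (322,174), and the open fingers straddle the bar's column. Next I'll restrict the mask to the bar.

```bash
python3 - <<'E'
from h import *
z=np.load("w1.npz");p,d,W=z["p"],z["d"],z["W"]
h=cv2.cvtColor(p,cv2.COLOR_BGR2HSV).astype(int)
w=(h[...,0]>4)&(h[...,0]<22)&(h[...,1]>130)&(W[...,2]>.12)&(W[...,2]<.15)
m=np.zeros_like(w);m[150:230,235:280]=1;w&=m
P=W[w];print(len(P),np.percentile(P[:,2],[5,50,95]).round(4),"mean",P.mean(0).round(4),cv2.minAreaRect((P[:,:2]*1000).astype(np.float32)))
T=P[P[:,2]>.138];print("top",cv2.minAreaRect((T[:,:2]*1000).astype(np.float32)))
E
```

```text
799 [0.1374 0.139  0.1402] mean [ 0.5416 -0.0248  0.1389] ((542.2833251953125, -26.376220703125), (13.29886245727539, 52.70443344116211), 12.136009216308594)
top ((541.7877197265625, -26.904109954833984), (12.237439155578613, 51.83685302734375), 11.74854850769043)
```

Call:
step_arm([
  {"fingers":-1,"dx":0,"dy":0.0005,"dz":0.01,"roll":0},
  {"fingers":-1,"dx":0,"dy":0.0005,"dz":0.03,"roll":0},
  {"fingers":-1,"dx":0,"dy":0.0005,"dz":0.05,"roll":0},
  {"fingers":-1,"dx":0,"dy":0.0005,"dz":0.07,"roll":0},
  {"fingers":-1,"dx":0,"dy":0.0005,"dz":0.09,"roll":0},
  {"fingers":-1,"dx":0,"dy":0.0005,"dz":0.105,"roll":0},
  {"fingers":-1,"dx":0,"dy":0.0005,"dz":0.115,"roll":0},
  {"fingers":-1,"dx":0,"dy":0.0005,"dz":0.119,"roll":0},
])

```text
time: 3.4
tool_pos: [0.5422, -0.0269, 0.1114]
tcp_rot: [-1.992, -2.428, 0.001]
wrist_force: [-0.4, 0.5, 0.3]
width: 1.004
grip_force: 0.0
```

Call:
step_arm([
  {"fingers":-0.5,"dx":0,"dy":0,"dz":0,"roll":0},
  {"fingers":-0.2,"dx":0,"dy":0,"dz":0,"roll":0},
  {"fingers":0.1,"dx":0,"dy":0,"dz":0,"roll":0},
  {"fingers":0.3,"dx":0,"dy":0,"dz":0,"roll":0},
  {"fingers":0.45,"dx":0,"dy":0,"dz":0,"roll":0},
  {"fingers":0.5,"dx":0,"dy":0,"dz":0,"roll":0},
  {"fingers":0.55,"dx":0,"dy":0,"dz":0,"roll":0},
  {"fingers":0.55,"dx":0,"dy":0,"dz":0,"roll":0},
], squeeze=20)

```text
time: 4.4
tool_pos: [0.5425, -0.027, 0.1123]
tcp_rot: [-1.992, -2.429, 0.0]
wrist_force: [0.4, -0.2, -1.1]
width: 0.225
grip_force: 0.0
```

Call:
step_arm([
  {"fingers":0.58,"dx":0,"dy":0,"dz":0,"roll":0},
  {"fingers":0.61,"dx":0,"dy":0,"dz":0,"roll":0},
  {"fingers":0.64,"dx":0,"dy":0,"dz":0,"roll":0},
  {"fingers":0.67,"dx":0,"dy":0,"dz":0,"roll":0},
  {"fingers":0.7,"dx":0,"dy":0,"dz":0,"roll":0},
  {"fingers":0.75,"dx":0,"dy":0,"dz":0,"roll":0},
  {"fingers":0.8,"dx":0,"dy":0,"dz":0,"roll":0},
  {"fingers":1,"dx":0,"dy":0,"dz":0,"roll":0},
])

```text
time: 5.4
tool_pos: [0.5427, -0.027, 0.1124]
tcp_rot: [1.992, 2.429, 0.0]
wrist_force: [1.0, 0.3, 0.2]
width: 0.165
grip_force: 20.4
```

Call:
step_arm([
  {"fingers":1,"dx":0,"dy":0,"dz":0,"roll":0},
  {"fingers":1,"dx":0,"dy":0,"dz":0,"roll":0},
  {"fingers":1,"dx":0,"dy":0,"dz":0,"roll":0},
], squeeze=60)

```text
time: 5.78
tool_pos: [0.5428, -0.027, 0.1125]
tcp_rot: [1.992, 2.428, 0.001]
wrist_force: [1.4, -0.6, 1.3]
width: 0.157
grip_force: 59.0
```

```bash
python3 - <<'E'
from h import *
c=calibration("wrist");p,d=read_camera("wrist");s,ds=read_camera("scene")
cv2.imwrite("pics/g.png",np.hstack([cv2.resize(p,(400,300)),cv2.resize(s[130:280,170:370],(400,300))]))
s=read_state();print(s["width"],s["grip_force"],s["wrist_force"].round(2),s["torque"].round(2),s["tool_pos"].round(4))
E
```

```text
0.15372443044363018 58.95315885543823 [0.95 0.36 2.15] [ 0.05 -0.22 -0.02] [ 0.5428 -0.027   0.1125]
```

View pics/g.png

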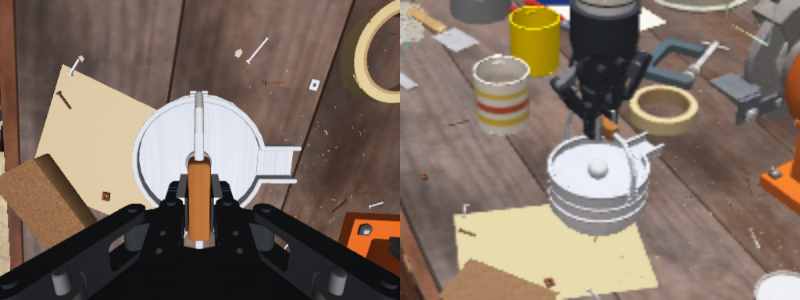

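Call:
step_arm([
  {"fingers":1,"dz":-0.0005},
  {"fingers":1,"dz":-0.0015},
  {"fingers":1,"dz":-0.003},
  {"fingers":1,"dz":-0.005},
  {"fingers":1,"dz":-0.0075},
  {"fingers":1,"dz":-0.0105},
  {"fingers":1,"dz":-0.0135},
  {"fingers":1,"dz":-0.0165},
])

```text
invalid input
```

```bash
cat >> h.py <<'E'
def look(name):
    t,dt=read_camera("top");s,ds=read_camera("scene")
    np.savez(name+".npz",t=t,dt=dt,s=s,ds=ds)
    cv2.imwrite(f"pics/{name}.png",np.hstack([cv2.resize(t[140:290,160:340],(400,333)),cv2.resize(s[110:290,150:370],(400,333))]))
    st=read_state();print({k:np.round(st[k],3).tolist() for k in("time","tool_pos","tcp_rot","width","grip_force","wrist_force","torque","joint_vel")})
    return world("top",dt),t,world("scene",ds),s
E
python3 - <<'E'
from h import *
look("l1")
E
```

```text
{'time': 5.975, 'tool_pos': [0.543, -0.027, 0.113], 'tcp_rot': [1.992, 2.429, 0.001], 'width': 0.153, 'grip_force': 58.954, 'wrist_force': [1.282, 0.615, 1.844], 'torque': [0.061, -0.196, -0.011], 'joint_vel': [-0.0, -0.001, -0.001, -0.002, -0.0, -0.001]}
```

View pics/l1.png

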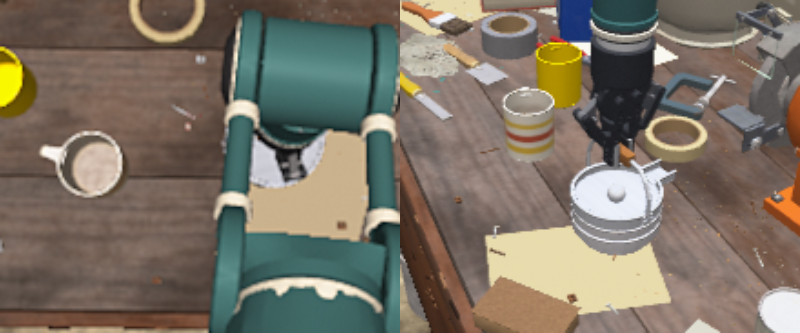

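The call was refused because every key has to be given, so nothing moved. The picture shows the dish still seated in the pile.

Call:
step_arm([
  {"fingers":1,"dx":0,"dy":0,"dz":-0.0005,"roll":0},
  {"fingers":1,"dx":0,"dy":0,"dz":-0.0015,"roll":0},
  {"fingers":1,"dx":0,"dy":0,"dz":-0.003,"roll":0},
  {"fingers":1,"dx":0,"dy":0,"dz":-0.005,"roll":0},
  {"fingers":1,"dx":0,"dy":0,"dz":-0.0075,"roll":0},
  {"fingers":1,"dx":0,"dy":0,"dz":-0.0105,"roll":0},
  {"fingers":1,"dx":0,"dy":0,"dz":-0.013,"roll":0},
  {"fingers":1,"dx":0,"dy":0,"dz":-0.014,"roll":0},
])

```text
time: 6.98
tool_pos: [0.5427, -0.027, 0.1266]
tcp_rot: [1.992, 2.429, 0.0]
wrist_force: [-0.0, 0.0, -2.1]
width: 0.149
grip_force: 58.4
```

```bash
python3 - <<'E'
from h import *
look("l2")
E
```

```text
{'time': 7.075, 'tool_pos': [0.543, -0.027, 0.127], 'tcp_rot': [1.992, 2.429, 0.0], 'width': 0.154, 'grip_force': 58.425, 'wrist_force': [0.069, -0.844, -4.232], 'torque': [-0.015, 0.033, -0.026], 'joint_vel': [-0.0, 0.003, 0.004, 0.001, -0.002, 0.0]}
```

View pics/l2.png

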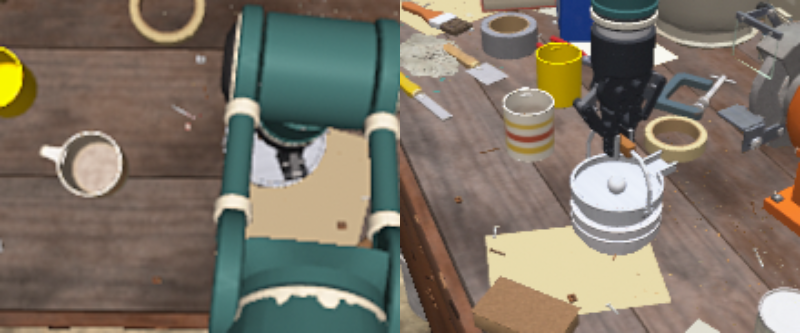

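The dish alone has lifted by about 14 mm: both pans stay behind, with a gap now visible below the dish. The ball is in the middle, at crop px (617,184). I'll continue the lift.

Call:
step_arm([
  {"fingers":1,"dx":0,"dy":0,"dz":-0.001,"roll":0},
  {"fingers":1,"dx":0,"dy":0,"dz":-0.003,"roll":0},
  {"fingers":1,"dx":0,"dy":0,"dz":-0.007,"roll":0},
  {"fingers":1,"dx":0,"dy":0,"dz":-0.012,"roll":0},
  {"fingers":1,"dx":0,"dy":0,"dz":-0.018,"roll":0},
  {"fingers":1,"dx":0,"dy":0,"dz":-0.024,"roll":0},
  {"fingers":1,"dx":0,"dy":0,"dz":-0.03,"roll":0},
  {"fingers":1,"dx":0,"dy":0,"dz":-0.036,"roll":0},
])

```text
time: 8.07
tool_pos: [0.5426, -0.027, 0.1628]
tcp_rot: [1.992, 2.429, 0.0]
wrist_force: [-0.0, -0.5, -2.9]
width: 0.152
grip_force: 58.4
```

Call:
step_arm([
  {"fingers":1,"dx":0,"dy":0,"dz":-0.006,"roll":0},
  {"fingers":1,"dx":0,"dy":0,"dz":-0.012,"roll":0},
  {"fingers":1,"dx":0,"dy":0,"dz":-0.018,"roll":0},
  {"fingers":1,"dx":0,"dy":0,"dz":-0.024,"roll":0},
  {"fingers":1,"dx":0,"dy":0,"dz":-0.03,"roll":0},
  {"fingers":1,"dx":0,"dy":0,"dz":-0.036,"roll":0},
  {"fingers":1,"dx":0,"dy":0,"dz":-0.042,"roll":0},
  {"fingers":1,"dx":0,"dy":0,"dz":-0.048,"roll":0},
])

```text
time: 9.07
tool_pos: [0.5425, -0.027, 0.2107]
tcp_rot: [-1.992, -2.429, -0.0]
wrist_force: [0.1, -0.1, -4.1]
width: 0.152
grip_force: 58.4
```

Call:
step_arm([
  {"fingers":1,"dx":0,"dy":0,"dz":-0.005,"roll":0},
  {"fingers":1,"dx":0,"dy":0,"dz":-0.0095,"roll":0},
  {"fingers":1,"dx":0,"dy":0,"dz":-0.013,"roll":0},
  {"fingers":1,"dx":0,"dy":0,"dz":-0.0155,"roll":0},
  {"fingers":1,"dx":0,"dy":0,"dz":-0.017,"roll":0},
  {"fingers":1,"dx":0,"dy":0,"dz":-0.0175,"roll":0},
  {"fingers":1,"dx":0,"dy":0,"dz":-0.0175,"roll":0},
  {"fingers":1,"dx":0,"dy":0,"dz":-0.0175,"roll":0},
])

```text
time: 10.07
tool_pos: [0.5424, -0.027, 0.2276]
tcp_rot: [-1.992, -2.429, 0.0]
wrist_force: [-0.3, 0.1, -3.6]
width: 0.152
grip_force: 58.4
```

```bash
python3 - <<'E'
from h import *
Wt,t,Ws,s=look("l3")
# rim plane + ball from scene depth
r=np.hypot(Ws[...,0]-.542,Ws[...,1]+.028)
g=(r<.075)&(Ws[...,2]>.13)&(Ws[...,2]<.19)
P=Ws[g];print(len(P),np.percentile(P[:,2],[1,50,99]).round(3))
rim=Ws[(r>.056)&(r<.064)&(Ws[...,2]>.172)&(Ws[...,2]<.19)]
if len(rim)>20:
    A=np.c_[rim[:,:2]-[.542,-.028],np.ones(len(rim))];x=np.linalg.lstsq(A,rim[:,2],rcond=None)[0];print("rim plane slope deg",np.degrees(x[:2]).round(2),"z",x[2].round(4),len(rim),"rim circ",circ(rim))
E
```

```text
{'time': 10.175, 'tool_pos': [0.542, -0.027, 0.228], 'tcp_rot': [-1.992, -2.429, 0.0], 'width': 0.155, 'grip_force': 58.427, 'wrist_force': [0.481, 0.021, -3.513], 'torque': [-0.004, -0.007, -0.016], 'joint_vel': [-0.002, -0.0, -0.001, -0.001, 0.0, 0.0]}
1726 [0.152 0.172 0.188]
rim plane slope deg [-0.51 -0.38] z 0.1802 628 rim circ (array([ 0.54185257, -0.02920139]), np.float64(0.06003610260270855))
```

View pics/l3.png

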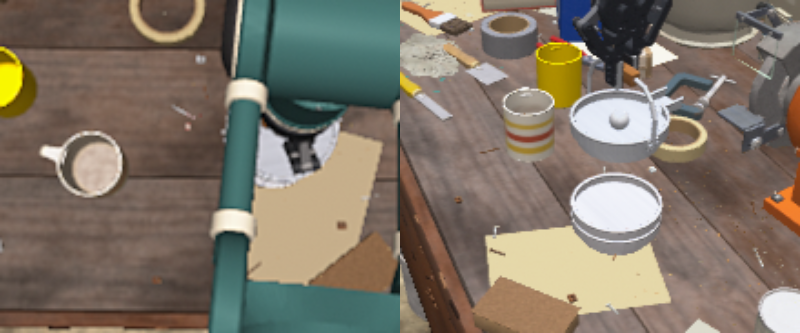

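The picture shows the dish level, about 10 cm clear of the undisturbed pans, with the ball in the middle at crop px (619,120). Now I'll make the quarter turn: +88° about world z, which is roll -88.

Call:
step_arm([
  {"fingers":1,"dx":0,"dy":0,"dz":0,"roll":-0.5},
  {"fingers":1,"dx":0,"dy":0,"dz":0,"roll":-1.5},
  {"fingers":1,"dx":0,"dy":0,"dz":0,"roll":-3.5},
  {"fingers":1,"dx":0,"dy":0,"dz":0,"roll":-6.5},
  {"fingers":1,"dx":0,"dy":0,"dz":0,"roll":-10.5},
  {"fingers":1,"dx":0,"dy":0,"dz":0,"roll":-15},
  {"fingers":1,"dx":0,"dy":0,"dz":0,"roll":-19.5},
  {"fingers":1,"dx":0,"dy":0,"dz":0,"roll":-24},
])

```text
time: 11.18
tool_pos: [0.5425, -0.027, 0.2278]
tcp_rot: [1.438, 2.793, 0.0]
wrist_force: [0.4, 0.5, -2.5]
width: 0.154
grip_force: 58.4
```

Call:
step_arm([
  {"fingers":1,"dx":0,"dy":0,"dz":0,"roll":-4.5},
  {"fingers":1,"dx":0,"dy":0,"dz":0,"roll":-9},
  {"fingers":1,"dx":0,"dy":0,"dz":0,"roll":-13.5},
  {"fingers":1,"dx":0,"dy":0,"dz":0,"roll":-18},
  {"fingers":1,"dx":0,"dy":0,"dz":0,"roll":-22.5},
  {"fingers":1,"dx":0,"dy":0,"dz":0,"roll":-27},
  {"fingers":1,"dx":0,"dy":0,"dz":0,"roll":-31.5},
  {"fingers":1,"dx":0,"dy":0,"dz":0,"roll":-36},
])

```text
time: 12.18
tool_pos: [0.5425, -0.027, 0.2278]
tcp_rot: [0.505, 3.101, -0.0]
wrist_force: [-0.4, -0.4, -2.9]
width: 0.154
grip_force: 58.4
```

Call:
step_arm([
  {"fingers":1,"dx":0,"dy":0,"dz":0,"roll":-4.5},
  {"fingers":1,"dx":0,"dy":0,"dz":0,"roll":-9},
  {"fingers":1,"dx":0,"dy":0,"dz":0,"roll":-13.5},
  {"fingers":1,"dx":0,"dy":0,"dz":0,"roll":-17.5},
  {"fingers":1,"dx":0,"dy":0,"dz":0,"roll":-21.5},
  {"fingers":1,"dx":0,"dy":0,"dz":0,"roll":-24.5},
  {"fingers":1,"dx":0,"dy":0,"dz":0,"roll":-26.5},
  {"fingers":1,"dx":0,"dy":0,"dz":0,"roll":-27.5},
])

```text
time: 13.18
tool_pos: [0.5425, -0.027, 0.2278]
tcp_rot: [-0.242, 3.132, 0.0]
wrist_force: [0.0, 0.4, -2.6]
width: 0.153
grip_force: 58.4
```

Call:
step_arm([
  {"fingers":1,"dx":0,"dy":0,"dz":0,"roll":-0.5},
  {"fingers":1,"dx":0,"dy":0,"dz":0,"roll":-0.5},
  {"fingers":1,"dx":0,"dy":0,"dz":0,"roll":-0.5},
  {"fingers":1,"dx":0,"dy":0,"dz":0,"roll":-0.5},
  {"fingers":1,"dx":0,"dy":0,"dz":0,"roll":-0.5},
  {"fingers":1,"dx":0,"dy":0,"dz":0,"roll":-0.5},
  {"fingers":1,"dx":0,"dy":0,"dz":0,"roll":-0.5},
  {"fingers":1,"dx":0,"dy":0,"dz":0,"roll":-0.5},
])

```text
time: 14.18
tool_pos: [0.5425, -0.027, 0.2278]
tcp_rot: [-0.254, 3.131, 0.0]
wrist_force: [-0.1, 0.2, -3.1]
width: 0.154
grip_force: 58.4
```

```bash
python3 - <<'E'
from h import *
Wt,t,Ws,s=look("r1")
R=Rn.from_rotvec(read_state()["tcp_rot"]).as_matrix();print("tool y yaw",np.degrees(np.arctan2(R[1,1],R[0,1])))
r=np.hypot(Ws[...,0]-.542,Ws[...,1]+.028)
rim=Ws[(r>.056)&(r<.064)&(Ws[...,2]>.172)&(Ws[...,2]<.19)]
c,rr=circ(rim);A=np.c_[rim[:,:2]-c,np.ones(len(rim))];x=np.linalg.lstsq(A,rim[:,2],rcond=None)[0];print("rim",c,rr,np.degrees(x[:2]).round(2),x[2])
for n,W in(("s",Ws),("t",Wt)):
    r=np.hypot(W[...,0]-.542,W[...,1]+.028)
    L=W[(r>.07)&(r<.11)&(W[...,2]>.165)&(W[...,2]<.19)&(W[...,1]>0)]
    if len(L):m=L.mean(0);print(n,"lip",m.round(4),len(L),"yaw",np.degrees(np.arctan2(m[1]+.028,m[0]-.542)))
E
```

```text
{'time': 14.275, 'tool_pos': [0.543, -0.027, 0.228], 'tcp_rot': [0.254, -3.131, 0.0], 'width': 0.157, 'grip_force': 58.398, 'wrist_force': [0.072, -1.091, -3.139], 'torque': [-0.035, -0.02, -0.026], 'joint_vel': [-0.001, -0.001, -0.0, 0.001, -0.001, -0.001]}
tool y yaw 99.27271672465865
rim [ 0.54144514 -0.02896186] 0.060120916084308536 [-0.2  -0.71] 0.18021270137892584
s lip [0.5279 0.0489 0.1787] 66 yaw 100.35442528235471
t lip [0.5295 0.052  0.1766] 147 yaw 98.91628971651107
```

View pics/r1.png

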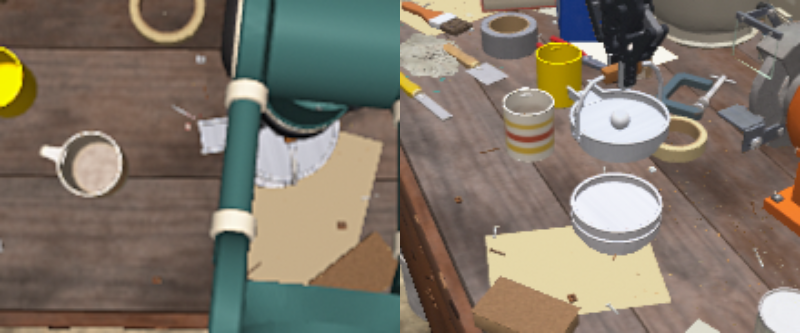

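The picture shows the lip (top crop 212,135) pointing at the striped mug at a yaw of about 99.3°. The dish is level, the ball is in the middle at (620,119), and the pans and mug have not moved.

```bash
python3 -c "
from workcell import *
print(finish_job())"
```

```text
the job is handed in; nothing more can be done
None
```

The job is handed in: the dish is held level and still about 10 cm above the pile, its lip pointing at the striped mug, with the ball in the middle and the pans and mug undisturbed.

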